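Photometer: click the sample cell into the beam, cover it and read

TASK

Measure the stoppered cuvette in the photometer, using only light touches of the fingertips: push the carriage by its tab until the carriage clicks into the notch that holds the stoppered cuvette in the light beam, then push the open cover over so that it closes fully, then press the large round read key all the way down and let go. Do not touch the cuvettes or lift them out of their wells, leave the key alone until the cuvette is in the beam and the cover is shut, and leave the other things on the worktop where they are.

Things in the scene. Friction and masses are not known exactly. Their poses are not given: they have to be found in the camera images.
- photometer: White bench photometer, fixed, turned by up to 0.25 rad. Origin on the worktop straight under the light beam; its x points to its rear (away from the operator), y to the left, z up. Housing x -94 to +62, y -74 to +140 mm; flat deck 52 mm above the worktop. The carriage channel runs along y at x = 0. Black lamp and detector heads, 24 mm above the deck, stand at x = +-21.5, y = 0 (9 x 17 mm).
- beam (a point): Point of the light beam between the two heads, on the channel's midline, 64.5 mm above the worktop. A cuvette is in the beam when its axis stands here, seen from above. To the right of the photometer (world x 0.48 to 0.72, y -0.20 to 0.03) stands a fixed centrifuge whose open lid rises to 0.26 m: travel above it.
- carriage (a joint): Travel in m of the dark carriage along the channel: 0 at the start (loading end, left), grows as it is pushed along the photometer's -y (right), end stop at 0.085. Its three wells, 20 mm apart along y, stand 35, 55 and 75 mm left (+y) of the beam at 0. It slides against 1 to 2 N, and a sprung ball holds it in notches at 0, 0.035, 0.055 and 0.075, which bring these wells into the beam.
- detent (a point): The sprung ball of the detent, in a steel block 7.5 mm above the deck (x 24 to 50, y 43 to 57 mm). Within about 2 mm of a notch it drops in and draws the carriage on to the notch by itself: the push force dips to nothing. It takes 6 to 9 N to push the carriage out of a notch again, either way.
- tab (a point): Middle of the outer (+y) face of the black push tab at the left end of the carriage: an upright plate 23 mm wide (x), 10 mm thick (y), from the deck up to 78 mm above the worktop; this point is 65 mm above it. It moves with the carriage. Pushed here along the photometer's -y it moves the carriage on; pushed on its opposite face along +y it brings it back.
- stoppered_cuvette: The sample: clear cuvette 12.5 mm square, with a round white stopper 11 mm high, 56 mm tall in all; the only one with a stopper. Loose in one of the three wells (which one varies), 24 mm deep in it. Origin at the centre of its underside, 29 mm above the worktop; z up.
- plain_cuvette_1: Clear open cuvette, 12.5 mm square, 45 mm tall, no stopper, loose in another well. Origin at the centre of its underside. Not to be touched.
- plain_cuvette_2: The same, in the remaining well. Not to be touched.
- cover (a joint): Angle in rad of the grey light cover, a hollow hood 62 mm deep (x), 63 mm wide (y), 40 mm high, hinged at the rear: 0 shut on the deck; at the start 1.85, leaning back on its stop, its flat top plate upright with the outer face to the rear (+x). 0.05 kg. It stays open by its weight above about 1 rad; pushed over from behind to less than 0.8 rad, it falls shut slowly by itself.
- cover_hinge (a point): Middle of the cover's hinge axis, which runs along the photometer's y: x = +34 mm, y = 0 and 59 mm above the worktop.
- cover_edge (a point): Middle of the edge between the cover's top plate and its front wall, 66 mm along the cover from the hinge and 33 mm out to the top plate's outer face. It is the highest rear edge while the cover is open and the upper front edge when shut, then 92 mm above the worktop.
- read_key (a joint): Travel in m of the large round black read key on the front part of the deck: 0 up, 0.004 fully down (about 4 N); springs back up.
- key_top (a point): Centre of the top of the read key, 26 mm across, 60 mm above the worktop when up; it presses straight down. On the photometer at x = -64 mm, y = -40 mm.
- specimen_cup: Bystander: specimen cup with screw lid, 62 mm across, 72 mm tall, in front of the photometer, left. Origin at the centre of its underside.
- timer: Bystander: small clip timer lying flat, 58 x 66 x 17 mm, to the right of the photometer's front. Origin at the centre of its underside.
- pen: Bystander: black ball pen lying in front of the photometer, 145 mm long, 9 mm high. Origin at the centre of its underside.
- tweezers: Bystander: steel tweezers lying flat, 130 mm long, 9 mm high. Origin at the centre of the underside.
- lancet_box: Bystander: small carton, 55 x 86 x 48 mm, behind the photometer. Origin at the centre of its underside.

How it is judged:
By the outcome, as a careful person would: the job done as asked, in the order asked, and still so for the second after the job is handed in, with the robot touching nothing.
It also fails if it takes over 64 s, if anything falls off the work surface, if the arm or the gripper's body presses on something with over 40 N, if the wrist force passes 120 N, or if a joint passes its speed limit or range.

ROBOT

A 6-joint arm with a two-finger parallel gripper is mounted at the origin on a cart in front of the work surface, level with it; the furniture and walls round the work are solid. World frame = base frame: x ahead of the robot, y to its left, z up, the work surface at z = 0. Lengths are in mm, angles in degrees, forces in N, time in s.
With the tool pointing down it reaches from about 350 to 850 mm from the base axis. Payload 8.1 kg.
Tool frame: the origin (TCP) lies midway between the tips of the shut fingers; the grasp point (between the pads) lies 19 mm behind it; z points along the fingers, y is the line along which they close (so a half turn about z gives the same grasp; the last joint's range is limited). The gripper opens to 85 mm and grips with 20 to 120 N. Pads are 22 mm wide; open, the fingers measure 114 mm over their backs; the gripper's body (76 mm by 85 mm) begins 54 mm behind the grasp point. The pads swing forward as they close: fully open they stand 13 mm farther back than shut.
Start: joints at [68.159, 7.471, 85.268, -0, 87.261, -4.893], TCP at [174.881, 573.953, 231.292] pointing down, gripper open.
Joint ranges: [-169.43, 169.43], [-51.17, 129.36], [1.28, 143.12], [-76.62, 256.62], [0, 156.53], [-152.29, 152.29]. Speed limits (degrees/s): [136.94, 136.94, 159.86, 180, 180, 180].

INTERFACE

Orientations are given as [roll, pitch, yaw] about the fixed x, y, z axes, in that order (R = Rz(yaw) Ry(pitch) Rx(roll)).
In Python, from bench import sense, snapshot, camera_params, hand_in, masks_of, pinpoint gives the robot as it stands.
- The arm moves only by the tool step_arm, never from a script. Its argument "targets" is a list of rows, each an object with "angular": the turn, a rotation vector about the tool's x, y, z scaled (see below), a list of three; "dp": the shift along the tool's x, y, z scaled (see below), a list of three; "fingers": the closure, from 0 (fully open) to 1 (shut). A call has exactly 8 rows; each row is the pose to reach, as a shift and turn from the pose commanded when the call began, along the tool's axes at that moment, turning the shorter way round; what a row does not reach only later rows make up. The controller multiplies each number of a shift by 0.2 m and each number of a turn by 180 degrees. A row lasts 1/8 s, in which the tool goes at most 62.5 mm and 10.7 degrees, less where a joint would pass 70% of its speed; a pose out of reach is approached as far as the arm can. A call with a number of a shift or a turn outside -1 to 1 is refused whole. A call with a gripper value outside its range is refused whole. The fingers move at their own pace and stop on an object; "newtons" is the grip in N (left out, the last holds). Time passes only in rows, so rows that repeat a pose let the fingers close, or fill a call up. It gives the time, the measured TCP pose, the force, the opening and the grip force at its end, in the units of the state.
- sense(): the state, without advancing time (a new reading comes with each control period).
- snapshot(name): name is "side" or "top"; returns the picture (384x512x3 uint8, blue, green, red); there is no depth.
- camera_params(name): a dict with "vfov" (degrees; the focal length in pixels is half the picture's height over the tangent of half this angle, whatever the lens; pixels are square), "cx", "cy" (the principal point, pixels), "R" (3x3) and "t" (3): a world point X has camera coordinates R X + t. Camera axes: x right, y down, z forward; pixel columns grow to the right and rows downward; lengths in mm; the calibration is good to about 2 mm. A picture is of the moment at which its call begins. camera_params takes no time and is no camera call.
- hand_in(): hands the job in; it is judged then, once.
Trained networks look in the newest picture that a camera, given by its name, has taken for a name from the list of things; names that differ only in an ending like _2 or _b are one class to them, and where a whole thing is asked for, a point or a joint stands for the part that bears it (a point fixed in the world has none). Each returns a list of dicts, best first, with "conf" (0 to 1); they miss things now and then, are a little off and sometimes report something else, mostly with a low value. They report only what shows in the picture. A call takes as long as a camera call.
- masks_of(camera, label): "pixels" (384x512 bool, what is visible of it) and "at" ([column, row] in pixels, amid what is visible of it).
- pinpoint(camera, label): "at" ([column, row] in pixels: a listed point, or the origin of a listed thing).
The state is a dict: "time": time; "joint_pos": joint angles; "qd": joint speeds; "joint_efforts": joint torques, N m; "tool_pos": TCP position; "tcp_rot": TCP orientation; "ft_force": force on the tool from outside, world axes, zero at the start; "wrist_torque": the same for the moment, N m; "finger_gap": finger opening in mm; "grip_force": force on a finger pad.
Only numpy, scipy, OpenCV 4.12 (cv2) and the standard library are available. Lean on these libraries where they do the work, as an engineer would, in place of code of your own. Each camera call takes 0.05 s, during which the arm holds its last target. There are 200 camera calls.

## Working session

There is one attempt and no reset: what is moved stays moved. The work goes in short steps, Python scripts to look and compute and a tool call to move; the robot and the scene stay as the last step left them, time stands still between calls to the robot, and variables do not carry over. Pictures are saved under pics/ and viewed, at most 13 in all, crops included, and the job is handed in when it is done.

Besides the shell and the picture viewer there is one more tool, called after ">>>" by a JSON object that holds its "op" and its "data", one argument or row to a line. step_arm: Moves the arm, as the interface text tells. Its arguments: {"type":"object","properties":{"targets":{"type":"array","items":{"type":"object","properties":{"angular":{"type":"array","items":{"type":"number","minimum":-1,"maximum":1}},"dp":{"type":"array","items":{"type":"number","minimum":-1,"maximum":1}},"fingers":{"type":"number"}}}},"newtons":{"type":"number"}},"required":["targets"]}

```bash
mkdir -p pics; ls; cat > h.py <<'E'
import numpy as np,cv2
from bench import *
def cam(n):
    p=camera_params(n);f=192/np.tan(np.radians(p['vfov'])/2)
    return f,p['cx'],p['cy'],np.array(p['R']),np.array(p['t'])
def proj(n,X):
    f,cx,cy,R,t=cam(n);c=np.atleast_2d(X)@R.T+t
    return np.c_[f*c[:,0]/c[:,2]+cx,f*c[:,1]/c[:,2]+cy]
def ray(n,uv):
    f,cx,cy,R,t=cam(n);d=R.T@np.array([(uv[0]-cx)/f,(uv[1]-cy)/f,1]);return -R.T@t,d/np.linalg.norm(d)
def atz(n,uv,z):
    o,d=ray(n,uv);return o+d*(z-o[2])/d[2]
def tri(a,ua,b,ub):
    o1,d1=ray(a,ua);o2,d2=ray(b,ub)
    s=np.linalg.lstsq(np.c_[d1,-d2],o2-o1,rcond=None)[0]
    p,q=o1+d1*s[0],o2+d2*s[1];return (p+q)/2,np.linalg.norm(p-q)
E
python3 - <<'E'
from h import *
np.set_printoptions(precision=1,suppress=True)
print(sense())
ims={n:snapshot(n) for n in('side','top')}
for n in ims:
    p=camera_params(n);print(n,p['vfov'],-np.array(p['R']).T@p['t'])
    cv2.imwrite(f'pics/{n}0.png',cv2.resize(ims[n],(800,600)))
for l in ['photometer','beam','detent','tab','stoppered_cuvette','plain_cuvette_1','cover_hinge','cover_edge','key_top']:
    r={}
    for n in ims:
        q=pinpoint(n,l);r[n]=q;print(l,n,[(np.round(x['at'],1).tolist(),round(x['conf'],2)) for x in q[:3]])
    if r['side'] and r['top']: print('   ',tri('side',r['side'][0]['at'],'top',r['top'][0]['at']))
E
```

```text
pics
{'time': 0.0, 'joint_pos': array([68.2,  7.5, 85.3,  0. , 87.3, -4.9]), 'qd': array([-0. , -0.1, -0. ,  0. , -0. , -0. ]), 'joint_efforts': array([ -0. , -56.9, -50.1,   0. ,   0. ,  -0. ]), 'tool_pos': array([174.7, 573.4, 230.2]), 'tcp_rot': array([-179.9,   -0. ,  163.1]), 'ft_force': array([-1. , -0.3,  0.3]), 'wrist_torque': array([-0.,  0., -0.]), 'grip_force': 0.0, 'finger_gap': 85.53242680032102}
side 54.03279627657447 [365.1 799.4 588.8]
top 57.09158651516327 [491.9  81.3 948.2]
photometer side [([289.8, 242.1], 0.84)]
photometer top [([244.4, 233.5], 0.92), ([221.0, 223.9], 0.19)]
    (array([519.6, 139.2,  -1.6]), np.float64(1.5403260560293188))
beam side [([290.6, 218.3], 0.75)]
beam top [([240.0, 234.3], 0.72)]
    (array([516.6, 145.6,  74.5]), np.float64(0.48655262697827345))
detent side [([270.4, 235.8], 0.61)]
detent top [([224.6, 222.0], 0.65)]
    (array([550.5, 186.7,  48.8]), np.float64(2.838627804062808))
tab side [([263.5, 258.3], 0.74)]
tab top [([190.9, 225.8], 0.75)]
    (array([541.1, 270.5,  60.2]), np.float64(0.8517861066656992))
stoppered_cuvette si
[... 299 characters left out ...]
.0], 0.4), ([321.4, 217.7], 0.32)]
plain_cuvette_1 top [([190.8, 226.6], 0.69), ([230.8, 229.3], 0.6), ([214.7, 232.5], 0.35)]
    (array([528.2, 266.1,  71.5]), np.float64(20.056553685645692))
cover_hinge side [([272.6, 223.7], 0.94)]
cover_hinge top [([240.1, 220.0], 0.55), ([190.3, 228.4], 0.31)]
    (array([555.7, 147.1,  51.5]), np.float64(5.208146289380134))
cover_edge side [([259.1, 197.4], 0.91), ([325.2, 217.8], 0.35), ([275.0, 252.9], 0.3)]
cover_edge top [([247.8, 197.5], 0.6)]
    (array([600.8, 122.7, 101. ]), np.float64(6.35010937574236))
key_top side [([322.4, 218.9], 0.47)]
key_top top [([254.9, 256.2], 0.51)]
    (array([456.3, 109.6,  59.2]), np.float64(11.007617392081553))
```

```bash
python3 - <<'E'
from h import *
s,t=cv2.imread('pics/side0.png'),cv2.imread('pics/top0.png')
def crop(im,c0,r0,w,h):
    k=800/512;return cv2.resize(im[int(r0*k):int((r0+h)*k),int(c0*k):int((c0+w)*k)],(800,600),interpolation=cv2.INTER_CUBIC)
cv2.imwrite('pics/sc.png',crop(s,190,160,160,120));cv2.imwrite('pics/tc.png',crop(t,160,165,160,120))
E
```

```text
(no output)
```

View pics/top0.png

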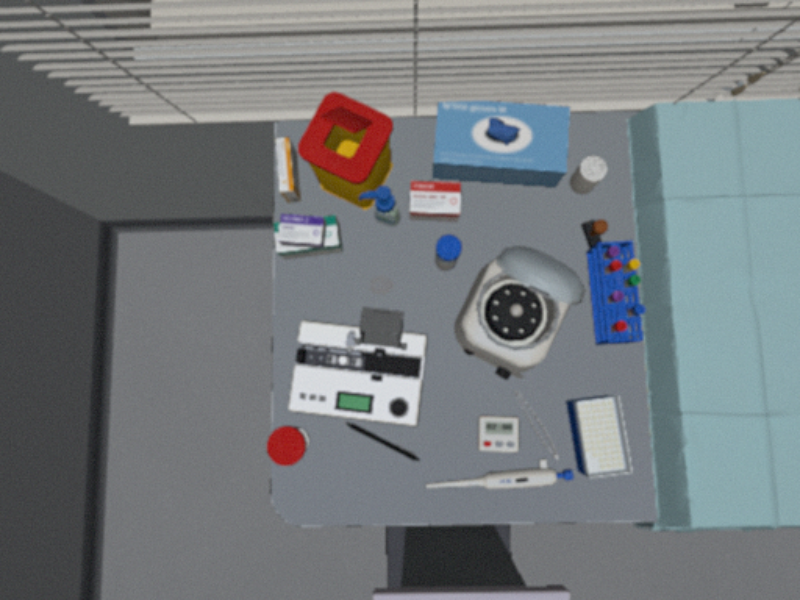

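View pics/sc.png

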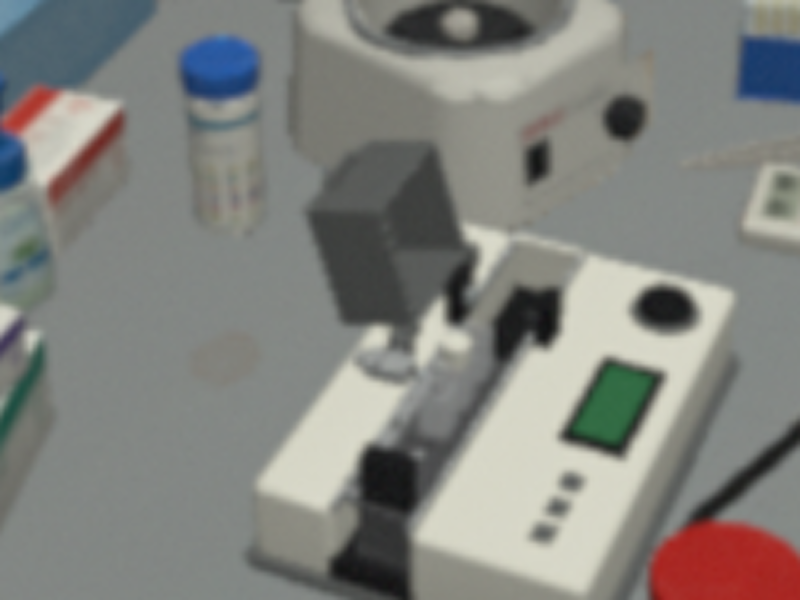

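View pics/tc.png

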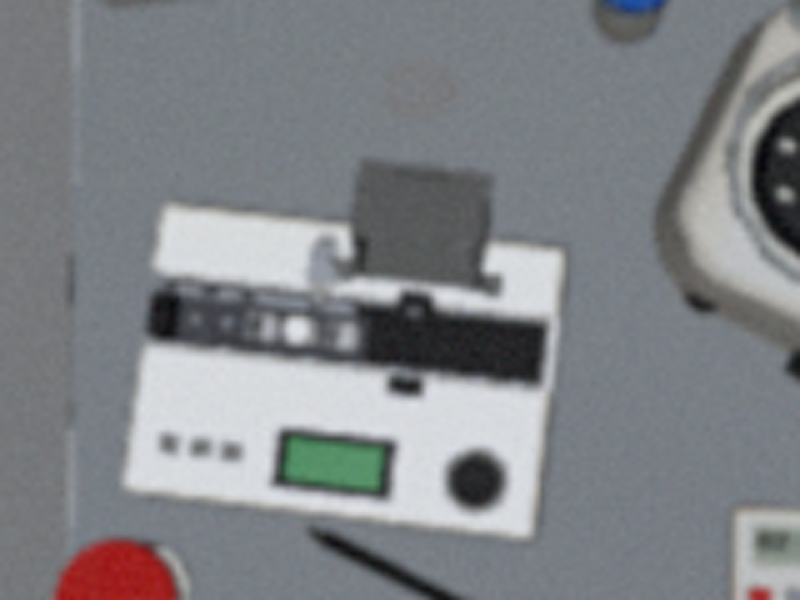

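The top view shows the white photometer, with deck corners at crop pixels (165,205), (565,248), (535,538) and (125,490). The key is at (475,478), the stopper at (297,330) and the tab at (165,315). The side view shows the stopper at about (455,345), the key at (665,308) and the cover open. I'll fit the photometer pose from these.

```bash
cat >> h.py <<'E'
def world(P,q):
    c,s=np.cos(q[2]),np.sin(q[2]);P=np.atleast_2d(P).astype(float)
    return np.c_[q[0]+c*P[:,0]-s*P[:,1],q[1]+s*P[:,0]+c*P[:,1],P[:,2]]
E
python3 - <<'E'
from h import *
from scipy.optimize import least_squares
np.set_printoptions(precision=1,suppress=True)
T=lambda u,v:(160+u/5,165+v/5)
S=lambda u,v:(190+u/5,160+v/5)
obs=[('top',(62,140,52),T(165,205)),('top',(62,-74,52),T(565,248)),('top',(-94,-74,52),T(535,538)),('top',(-94,140,52),T(125,490)),
('top',(-64,-40,60),T(475,478)),('side',(-64,-40,60),S(665,308)),('side',(-94,-74,52),S(735,295)),('side',(62,140,52),S(258,490))]
f=lambda q:np.concatenate([proj(n,world([P],q))[0]-uv for n,P,uv in obs])
r=least_squares(f,[519,140,0],loss='soft_l1');q=r.x
print(q,np.degrees(q[2]));print(f(q).reshape(-1,2))
np.save('q.npy',q)
def inv(w):
    c,s=np.cos(q[2]),np.sin(q[2]);d=w-np.array([q[0],q[1],0]);return np.array([c*d[0]+s*d[1],-s*d[0]+c*d[1],d[2]])
p,e=tri('top',T(297,330),'side',S(455,343));print('stopper',inv(p),e)
print('stopper top@85',inv(atz('top',T(297,330),85)))
print('tab top end@78',inv(atz('top',T(163,315),78)))
for l in ['beam','tab','key_top','cover_hinge','cover_edge']:
    pass
P={'tab':(0,104,65),'hinge':(34,0,59),'key':(-64,-40,60)}
for k,v in P.items(): print(k,world([v],q),proj('top',world([v],q)),proj('side',world([v],q)))
for y in(35,55,75): print(y,proj('top',world([(0,y,85)],q)),proj('side',world([(0,y,85)],q)),'obs',T(297,330),S(455,343))
for n,uv in(('top',(190.9,225.8)),('side',(263.5,258.3))): print('tab65',inv(atz(n,uv,65)))
print('cov edge',inv(tri('side',(259.1,197.4),'top',(247.8,197.5))[0]))
E
```

```text
[517.8 142.7  -0.1] -6.552209098526803
[[-3.  -1.3]
 [ 0.1 -2.3]
 [ 0.6  1.9]
 [-2.4  3.2]
 [ 0.   0.6]
 [-0.2 -2.5]
 [ 2.2 -2.4]
 [-3.6 -0.5]]
stopper [ 1.5 53.4 81.9] 0.30376454123039487
stopper top@85 [ 1.3 52.9 85. ]
tab top end@78 [  2.7 120.7  78. ]
tab [[529.6 246.   65. ]] [[200.2 229.9]] [[272.6 249.7]]
hinge [[551.6 138.8  59. ]] [[242.9 220.4]] [[276.5 219.4]]
key [[449.6 110.3  60. ]] [[255.  261.2]] [[322.8 219.1]]
35 [[226.6 232.2]] [[284.9 222.7]] obs (219.4, 231.0) (281.0, 228.6)
55 [[218.5 231.5]] [[281.5 228.1]] obs (219.4, 231.0) (281.0, 228.6)
75 [[210.4 230.7]] [[277.9 233.7]] obs (219.4, 231.0) (281.0, 228.6)
tab65 [  8.1 128.4  65. ]
tab65 [  6.9 134.3  65. ]
cov edge [ 84.8 -10.4 101. ]
```

>>> {"op": "step_arm", "data": {
  "targets": [
    {"dp": [-0.125,-0.047,0],"angular": [0,0,-0.0075],"fingers": 1},
    {"dp": [-0.25,-0.094,0],"angular": [0,0,-0.015],"fingers": 1},
    {"dp": [-0.375,-0.14,0],"angular": [0,0,-0.0225],"fingers": 1},
    {"dp": [-0.5,-0.188,0],"angular": [0,0,-0.03],"fingers": 1},
    {"dp": [-0.625,-0.235,0],"angular": [0,0,-0.0375],"fingers": 1},
    {"dp": [-0.75,-0.28,0],"angular": [0,0,-0.045],"fingers": 1},
    {"dp": [-0.875,-0.33,0],"angular": [0,0,-0.0525],"fingers": 1},
    {"dp": [-1,-0.375,0],"angular": [0,0,-0.0575],"fingers": 1}
  ]
}}

```text
time: 2.0
tool_pos: [345.0, 443.3, 231.4]
tcp_rot: [180.0, 0.0, 173.4]
ft_force: [0.4, -0.2, -0.4]
finger_gap: 0.3
grip_force: 0.0
```

>>> {"op": "step_arm", "data": {
  "targets": [
    {"dp": [-0.125,-0.07,0],"fingers": 1},
    {"dp": [-0.25,-0.14,0.05],"fingers": 1},
    {"dp": [-0.375,-0.21,0.12],"fingers": 1},
    {"dp": [-0.5,-0.285,0.2],"fingers": 1},
    {"dp": [-0.625,-0.36,0.3],"fingers": 1},
    {"dp": [-0.75,-0.43,0.4],"fingers": 1},
    {"dp": [-0.875,-0.5,0.5],"fingers": 1},
    {"dp": [-1,-0.57,0.6],"fingers": 1}
  ]
}}

```text
validation failed for argument at $.ta...
```

>>> {"op": "step_arm", "data": {
  "targets": [
    {"dp": [-0.02,0,0.06],"fingers": 1},
    {"dp": [-0.04,0,0.12],"fingers": 1},
    {"dp": [-0.04,0,0.18],"fingers": 1},
    {"dp": [-0.04,0,0.225],"fingers": 1},
    {"dp": [-0.04,0,0.225],"fingers": 1},
    {"dp": [-0.04,-0.02,0.225],"fingers": 1},
    {"dp": [-0.04,-0.035,0.225],"fingers": 1},
    {"dp": [-0.04,-0.05,0.225],"fingers": 1}
  ]
}}

```text
validation failed for argument at $.ta...
```

```bash
python3 - <<'E'
from h import *
np.set_printoptions(precision=1,suppress=True)
s=sense();print(s['tool_pos'],s['tcp_rot'],s['ft_force'])
a=snapshot('side');b=snapshot('top')
c=lambda im,u,v:cv2.resize(im[v:v+90,u:u+120],(800,600),interpolation=cv2.INTER_CUBIC)
A=np.hstack([c(a,210,190)[::1],c(b,150,180)]);cv2.imwrite('pics/p1.png',cv2.resize(A,(800,300),interpolation=cv2.INTER_AREA))
E
```

```text
[345.  443.3 231.4] [180.    0.  173.4] [ 0.4 -0.2 -0.4]
```

View pics/p1.png

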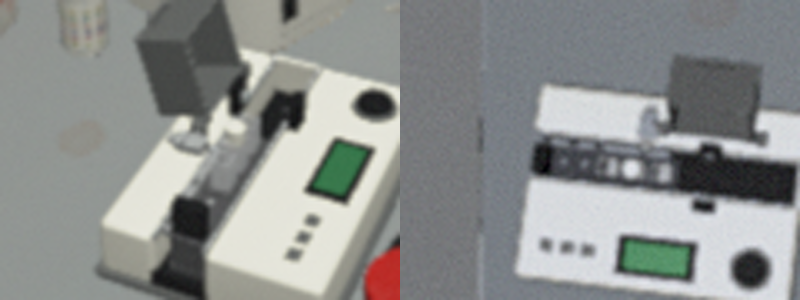

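The moves were refused because every row needs "angular". The picture shows the scene unchanged, with the stopper still in the middle well. I'll resend them.

>>> {"op": "step_arm", "data": {
  "targets": [
    {"dp": [-0.125,-0.07,0],"angular": [0,0,0],"fingers": 1},
    {"dp": [-0.25,-0.14,0.05],"angular": [0,0,0],"fingers": 1},
    {"dp": [-0.375,-0.21,0.12],"angular": [0,0,0],"fingers": 1},
    {"dp": [-0.5,-0.285,0.2],"angular": [0,0,0],"fingers": 1},
    {"dp": [-0.625,-0.36,0.3],"angular": [0,0,0],"fingers": 1},
    {"dp": [-0.75,-0.43,0.4],"angular": [0,0,0],"fingers": 1},
    {"dp": [-0.875,-0.5,0.5],"angular": [0,0,0],"fingers": 1},
    {"dp": [-1,-0.57,0.6],"angular": [0,0,0],"fingers": 1}
  ]
}}

```text
time: 3.1
tool_pos: [530.2, 307.9, 110.7]
tcp_rot: [180.0, -0.0, 173.4]
ft_force: [0.2, 0.5, 0.0]
finger_gap: -0.2
grip_force: 0.0
```

>>> {"op": "step_arm", "data": {
  "targets": [
    {"dp": [-0.02,0,0.06],"angular": [0,0,0],"fingers": 1},
    {"dp": [-0.04,0,0.12],"angular": [0,0,0],"fingers": 1},
    {"dp": [-0.04,0,0.18],"angular": [0,0,0],"fingers": 1},
    {"dp": [-0.04,0,0.225],"angular": [0,0,0],"fingers": 1},
    {"dp": [-0.04,0,0.225],"angular": [0,0,0],"fingers": 1},
    {"dp": [-0.04,-0.02,0.225],"angular": [0,0,0],"fingers": 1},
    {"dp": [-0.04,-0.035,0.225],"angular": [0,0,0],"fingers": 1},
    {"dp": [-0.04,-0.05,0.225],"angular": [0,0,0],"fingers": 1}
  ]
}}

```text
time: 4.1
tool_pos: [537.0, 296.6, 66.8]
tcp_rot: [180.0, 0.0, 173.4]
ft_force: [0.1, 0.4, -0.4]
finger_gap: 0.1
grip_force: 0.0
```

```bash
cat > look.py <<'E'
import sys
from h import *
np.set_printoptions(precision=1,suppress=True)
s=sense();print(s['tool_pos'],s['tcp_rot'],s['ft_force'])
q=np.load('q.npy');c_,s_=np.cos(q[2]),np.sin(q[2]);d=s['tool_pos'][:2]-q[:2];print('phot',c_*d[0]+s_*d[1],-s_*d[0]+c_*d[1])
a=snapshot('side');b=snapshot('top')
c=lambda im,u,v:cv2.resize(im[v:v+108,u:u+144],(400,300),interpolation=cv2.INTER_CUBIC)
cv2.imwrite('pics/%s.png'%sys.argv[1],np.hstack([c(a,205,170),c(b,150,170)]))
E
python3 look.py p2
```

```text
[537.  296.6  66.8] [180.    0.  173.4] [ 0.1  0.4 -0.4]
phot 1.5243255593945975 155.0976282881871
```

View pics/p2.png

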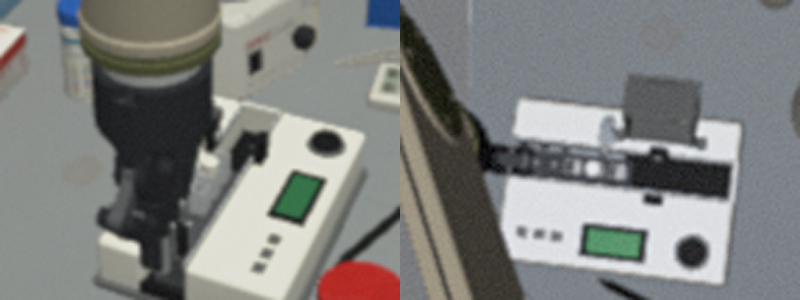

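The fingers are behind the tab in line with it, with nothing touching. Now I'll creep forward to contact.

>>> {"op": "step_arm", "data": {
  "targets": [
    {"dp": [0,-0.01,0],"angular": [0,0,0],"fingers": 1},
    {"dp": [0,-0.02,0],"angular": [0,0,0],"fingers": 1},
    {"dp": [0,-0.03,0],"angular": [0,0,0],"fingers": 1},
    {"dp": [0,-0.035,0],"angular": [0,0,0],"fingers": 1},
    {"dp": [0,-0.04,0],"angular": [0,0,0],"fingers": 1},
    {"dp": [0,-0.045,0],"angular": [0,0,0],"fingers": 1},
    {"dp": [0,-0.05,0],"angular": [0,0,0],"fingers": 1},
    {"dp": [0,-0.05,0],"angular": [0,0,0],"fingers": 1}
  ]
}}

```text
time: 5.2
tool_pos: [535.6, 286.9, 66.3]
tcp_rot: [-180.0, -0.0, 173.4]
ft_force: [-0.1, -1.0, 0.7]
finger_gap: 0.2
grip_force: 0.0
```

>>> {"op": "step_arm", "data": {
  "targets": [
    {"dp": [0,-0.003,0],"angular": [0,0,0],"fingers": 1},
    {"dp": [0,-0.006,0],"angular": [0,0,0],"fingers": 1},
    {"dp": [0,-0.01,0],"angular": [0,0,0],"fingers": 1},
    {"dp": [0,-0.013,0],"angular": [0,0,0],"fingers": 1},
    {"dp": [0,-0.016,0],"angular": [0,0,0],"fingers": 1},
    {"dp": [0,-0.02,0],"angular": [0,0,0],"fingers": 1},
    {"dp": [0,-0.02,0],"angular": [0,0,0],"fingers": 1},
    {"dp": [0,-0.02,0],"angular": [0,0,0],"fingers": 1}
  ]
}}

```text
time: 6.2
tool_pos: [535.1, 283.3, 66.4]
tcp_rot: [180.0, 0.0, 173.4]
ft_force: [0.2, 3.6, -0.3]
finger_gap: -0.3
grip_force: 2.0
```

>>> {"op": "step_arm", "data": {
  "targets": [
    {"dp": [0,-0.01,0],"angular": [0,0,0],"fingers": 1},
    {"dp": [0,-0.03,0],"angular": [0,0,0],"fingers": 1},
    {"dp": [0,-0.05,0],"angular": [0,0,0],"fingers": 1},
    {"dp": [0,-0.075,0],"angular": [0,0,0],"fingers": 1},
    {"dp": [0,-0.1,0],"angular": [0,0,0],"fingers": 1},
    {"dp": [0,-0.125,0],"angular": [0,0,0],"fingers": 1},
    {"dp": [0,-0.15,0],"angular": [0,0,0],"fingers": 1},
    {"dp": [0,-0.15,0],"angular": [0,0,0],"fingers": 1}
  ]
}}

```text
time: 7.2
tool_pos: [531.8, 252.2, 66.2]
tcp_rot: [-180.0, 0.0, 173.4]
ft_force: [0.6, 0.5, 0.4]
finger_gap: 0.0
grip_force: 0.0
```

>>> {"op": "step_arm", "data": {
  "targets": [
    {"dp": [0,-0.003,0],"angular": [0,0,0],"fingers": 1},
    {"dp": [0,-0.006,0],"angular": [0,0,0],"fingers": 1},
    {"dp": [0,-0.01,0],"angular": [0,0,0],"fingers": 1},
    {"dp": [0,-0.013,0],"angular": [0,0,0],"fingers": 1},
    {"dp": [0,-0.016,0],"angular": [0,0,0],"fingers": 1},
    {"dp": [0,-0.02,0],"angular": [0,0,0],"fingers": 1},
    {"dp": [0,-0.02,0],"angular": [0,0,0],"fingers": 1},
    {"dp": [0,-0.02,0],"angular": [0,0,0],"fingers": 1}
  ]
}}

```text
time: 8.2
tool_pos: [531.2, 249.2, 66.3]
tcp_rot: [180.0, 0.0, 173.4]
ft_force: [0.3, -0.3, 1.1]
finger_gap: -0.0
grip_force: 0.0
```

```bash
python3 look.py p3; python3 - <<'E'
from h import *
q=np.load('q.npy')
for l in('tab','stoppered_cuvette'):
  for n in('side','top'):
    for x in pinpoint(n,l)[:3]:
        w=atz(n,x['at'],65 if l=='tab' else 29);d=w[:2]-q[:2];c,s=np.cos(q[2]),np.sin(q[2]);print(l,n,np.round(x['at'],1),round(x['conf'],2),c*d[0]+s*d[1],-s*d[0]+c*d[1])
E
```

```text
[531.2 249.2  66.3] [180.    0.  173.4] [ 0.3 -0.3  1.1]
phot 1.1824328312125072 107.29218942385967
tab side [272.6 245.9] 0.57 4.412870497223487 93.32185839572281
stoppered_cuvette side [286.5 238.2] 0.38 1.2557077755328239 19.918692298475356
stoppered_cuvette top [237.3 233.4] 0.61 0.7773359872537189 13.389823339645611
```

View pics/p3.png

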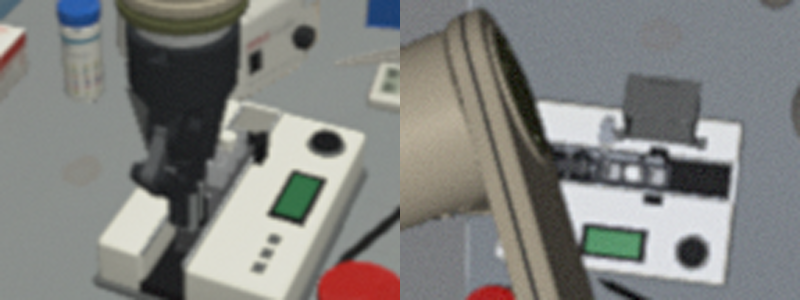

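The stopper is about 18 mm from the beam (top pixel 233,231) and the carriage sits in the 0.035 notch. I'll push on past it, then creep to the next notch.

>>> {"op": "step_arm", "data": {
  "targets": [
    {"dp": [0,-0.01,0],"angular": [0,0,0],"fingers": 1},
    {"dp": [0,-0.02,0],"angular": [0,0,0],"fingers": 1},
    {"dp": [0,-0.03,0],"angular": [0,0,0],"fingers": 1},
    {"dp": [0,-0.04,0],"angular": [0,0,0],"fingers": 1},
    {"dp": [0,-0.05,0],"angular": [0,0,0],"fingers": 1},
    {"dp": [0,-0.06,0],"angular": [0,0,0],"fingers": 1},
    {"dp": [0,-0.07,0],"angular": [0,0,0],"fingers": 1},
    {"dp": [0,-0.075,0],"angular": [0,0,0],"fingers": 1}
  ]
}}

```text
time: 9.5
tool_pos: [529.5, 233.9, 66.2]
tcp_rot: [-180.0, -0.0, 173.4]
ft_force: [-0.0, 0.2, 0.4]
finger_gap: -0.1
grip_force: 0.3
```

>>> {"op": "step_arm", "data": {
  "targets": [
    {"dp": [0,-0.003,0],"angular": [0,0,0],"fingers": 1},
    {"dp": [0,-0.006,0],"angular": [0,0,0],"fingers": 1},
    {"dp": [0,-0.009,0],"angular": [0,0,0],"fingers": 1},
    {"dp": [0,-0.01,0],"angular": [0,0,0],"fingers": 1},
    {"dp": [0,-0.01,0],"angular": [0,0,0],"fingers": 1},
    {"dp": [0,-0.01,0],"angular": [0,0,0],"fingers": 1},
    {"dp": [0,-0.01,0],"angular": [0,0,0],"fingers": 1},
    {"dp": [0,-0.01,0],"angular": [0,0,0],"fingers": 1}
  ]
}}

```text
time: 10.5
tool_pos: [529.2, 232.3, 66.3]
tcp_rot: [180.0, 0.0, 173.4]
ft_force: [0.3, 0.2, 0.6]
finger_gap: -0.2
grip_force: 0.0
```

>>> {"op": "step_arm", "data": {
  "targets": [
    {"dp": [0,-0.003,0],"angular": [0,0,0],"fingers": 1},
    {"dp": [0,-0.006,0],"angular": [0,0,0],"fingers": 1},
    {"dp": [0,-0.008,0],"angular": [0,0,0],"fingers": 1},
    {"dp": [0,-0.008,0],"angular": [0,0,0],"fingers": 1},
    {"dp": [0,-0.008,0],"angular": [0,0,0],"fingers": 1},
    {"dp": [0,-0.008,0],"angular": [0,0,0],"fingers": 1},
    {"dp": [0,-0.008,0],"angular": [0,0,0],"fingers": 1},
    {"dp": [0,-0.008,0],"angular": [0,0,0],"fingers": 1}
  ]
}}

```text
time: 11.5
tool_pos: [529.1, 230.7, 66.3]
tcp_rot: [180.0, 0.0, 173.4]
ft_force: [0.7, 0.1, 0.2]
finger_gap: 0.0
grip_force: 0.0
```

```bash
python3 look.py p4; python3 - <<'E'
from h import *
q=np.load('q.npy')
b=snapshot('top')
print(proj('top',world([(0,y,85) for y in(0,-3,3,20)],q)),proj('side',world([(0,y,85) for y in(0,-3,3,20)],q)))
# heads and stopper, fine crop
cv2.imwrite('pics/p4t.png',cv2.resize(b[215:251,215:263],(800,600),interpolation=cv2.INTER_CUBIC))
E
```

```text
[529.1 230.7  66.3] [180.    0.  173.4] [0.7 0.1 0.2]
phot 1.1953718514563985 88.6787217876668
[[240.85297339 233.563086  ]
 [242.0760106  233.67793357]
 [239.63023058 233.44826607]
 [232.70691037 232.79814152]] [[290.59353494 213.68358998]
 [291.06530586 212.93812186]
 [290.11921352 214.43308829]
 [287.38220187 218.75797323]]
```

View pics/p4t.png

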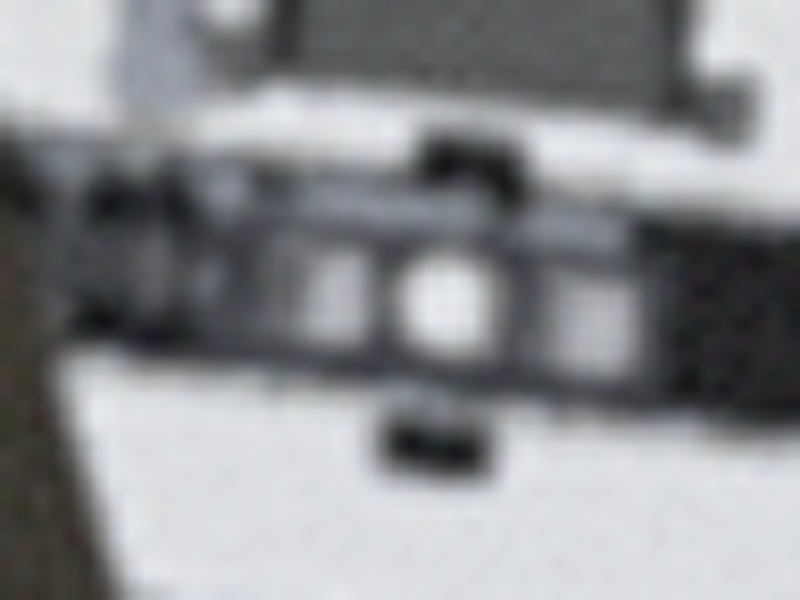

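The stopper (448,305) lies on the line between the two heads (472,160)–(437,442), and the push force is zero. It is in the 0.055 notch. I'll give it one light confirming nudge and then retreat.

>>> {"op": "step_arm", "data": {
  "targets": [
    {"dp": [0,-0.003,0],"angular": [0,0,0],"fingers": 1},
    {"dp": [0,-0.006,0],"angular": [0,0,0],"fingers": 1},
    {"dp": [0,-0.006,0],"angular": [0,0,0],"fingers": 1},
    {"dp": [0,-0.006,0],"angular": [0,0,0],"fingers": 1},
    {"dp": [0,-0.006,0],"angular": [0,0,0],"fingers": 1},
    {"dp": [0,-0.006,0],"angular": [0,0,0],"fingers": 1},
    {"dp": [0,-0.006,0],"angular": [0,0,0],"fingers": 1},
    {"dp": [0,-0.006,0],"angular": [0,0,0],"fingers": 1}
  ]
}}

```text
time: 12.65
tool_pos: [528.9, 229.5, 66.3]
tcp_rot: [-180.0, 0.0, 173.4]
ft_force: [0.4, -0.5, 0.3]
finger_gap: 0.3
grip_force: 0.0
```

>>> {"op": "step_arm", "data": {
  "targets": [
    {"dp": [0,0.03,0],"angular": [0,0,0],"fingers": 1},
    {"dp": [0,0.08,0],"angular": [0,0,0],"fingers": 1},
    {"dp": [0,0.08,-0.05],"angular": [0,0,0],"fingers": 1},
    {"dp": [0,0.08,-0.15],"angular": [0,0,0],"fingers": 1},
    {"dp": [0,0.08,-0.26],"angular": [0,0,0],"fingers": 1},
    {"dp": [0,0.08,-0.37],"angular": [0,0,0],"fingers": 1},
    {"dp": [0,0.08,-0.48],"angular": [0,0,0],"fingers": 1},
    {"dp": [0,0.08,-0.57],"angular": [0,0,0],"fingers": 1}
  ]
}}

```text
time: 13.65
tool_pos: [531.5, 245.4, 183.2]
tcp_rot: [179.9, 0.1, 173.4]
ft_force: [-0.2, 0.4, -0.0]
finger_gap: -0.0
grip_force: 0.0
```

>>> {"op": "step_arm", "data": {
  "targets": [
    {"dp": [-0.08,-0.06,0],"angular": [0,0,0],"fingers": 1},
    {"dp": [-0.16,-0.12,0],"angular": [0,0,0],"fingers": 1},
    {"dp": [-0.24,-0.18,0],"angular": [0,0,0],"fingers": 1},
    {"dp": [-0.32,-0.24,0],"angular": [0,0,0],"fingers": 1},
    {"dp": [-0.4,-0.3,0],"angular": [0,0,0],"fingers": 1},
    {"dp": [-0.48,-0.36,0],"angular": [0,0,0],"fingers": 1},
    {"dp": [-0.56,-0.42,0],"angular": [0,0,0],"fingers": 1},
    {"dp": [-0.62,-0.48,0],"angular": [0,0,0],"fingers": 1}
  ]
}}

```text
time: 14.65
tool_pos: [643.9, 134.8, 180.3]
tcp_rot: [180.0, 0.0, 173.4]
ft_force: [0.4, 0.5, 0.3]
finger_gap: 0.4
grip_force: 0.0
```

>>> {"op": "step_arm", "data": {
  "targets": [
    {"dp": [0,0,0.08],"angular": [0,0,0],"fingers": 1},
    {"dp": [0,0,0.16],"angular": [0,0,0],"fingers": 1},
    {"dp": [0,0,0.24],"angular": [0,0,0],"fingers": 1},
    {"dp": [0,0,0.32],"angular": [0,0,0],"fingers": 1},
    {"dp": [0,0,0.38],"angular": [0,0,0],"fingers": 1},
    {"dp": [0.02,0,0.38],"angular": [0,0,0],"fingers": 1},
    {"dp": [0.05,0,0.38],"angular": [0,0,0],"fingers": 1},
    {"dp": [0.08,0,0.38],"angular": [0,0,0],"fingers": 1}
  ]
}}

```text
time: 15.65
tool_pos: [627.2, 137.8, 105.3]
tcp_rot: [180.0, 0.1, 173.4]
ft_force: [0.5, 0.3, -0.3]
finger_gap: 0.1
grip_force: 0.0
```

>>> {"op": "step_arm", "data": {
  "targets": [
    {"dp": [0.025,0,0],"angular": [0,0,0],"fingers": 1},
    {"dp": [0.05,0,0],"angular": [0,0,0],"fingers": 1},
    {"dp": [0.075,0,0],"angular": [0,0,0],"fingers": 1},
    {"dp": [0.1,0,0],"angular": [0,0,0],"fingers": 1},
    {"dp": [0.125,0,0],"angular": [0,0,0],"fingers": 1},
    {"dp": [0.15,0,0],"angular": [0,0,0],"fingers": 1},
    {"dp": [0.175,0,0],"angular": [0,0,0],"fingers": 1},
    {"dp": [0.2,0,0],"angular": [0,0,0],"fingers": 1}
  ]
}}

```text
time: 16.65
tool_pos: [586.9, 142.3, 104.3]
tcp_rot: [-180.0, 0.0, 173.4]
ft_force: [-0.7, 0.5, 0.1]
finger_gap: -0.1
grip_force: 0.2
```

```bash
python3 look.py p5
```

```text
[586.9 142.3 104.3] [-180.     0.   173.4] [-0.7  0.5  0.1]
phot 68.77043361894727 7.435132559934644
```

View pics/p5.png

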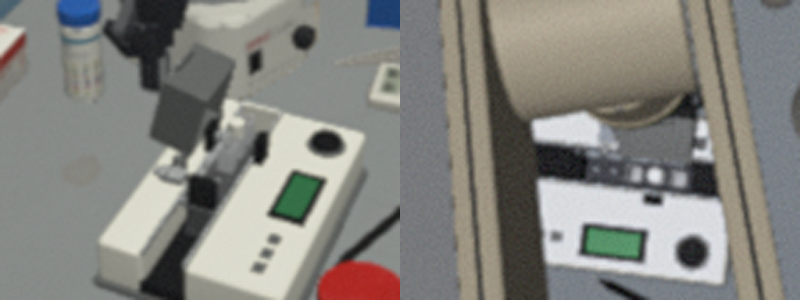

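The cover is tilting over, and the top view still shows the stopper in the beam. I'll continue past the balance point.

>>> {"op": "step_arm", "data": {
  "targets": [
    {"dp": [0.025,0,0],"angular": [0,0,0],"fingers": 1},
    {"dp": [0.05,0,0],"angular": [0,0,0],"fingers": 1},
    {"dp": [0.075,0,0],"angular": [0,0,0],"fingers": 1},
    {"dp": [0.1,0,0],"angular": [0,0,0],"fingers": 1},
    {"dp": [0.125,0,0],"angular": [0,0,0],"fingers": 1},
    {"dp": [0.15,0,0],"angular": [0,0,0],"fingers": 1},
    {"dp": [0.17,0,0],"angular": [0,0,0],"fingers": 1},
    {"dp": [0.17,0,0],"angular": [0,0,0],"fingers": 1}
  ]
}}

```text
time: 17.75
tool_pos: [553.2, 146.2, 104.3]
tcp_rot: [-180.0, 0.0, 173.4]
ft_force: [-0.0, -0.6, -0.1]
finger_gap: -0.0
grip_force: 0.0
```

>>> {"op": "step_arm", "data": {
  "targets": [
    {"dp": [0,0,-0.05],"angular": [0,0,0],"fingers": 1},
    {"dp": [0,0,-0.12],"angular": [0,0,0],"fingers": 1},
    {"dp": [0,0,-0.2],"angular": [0,0,0],"fingers": 1},
    {"dp": [0,0,-0.28],"angular": [0,0,0],"fingers": 1},
    {"dp": [0,0,-0.35],"angular": [0,0,0],"fingers": 1},
    {"dp": [0,0,-0.4],"angular": [0,0,0],"fingers": 1},
    {"dp": [0,0,-0.4],"angular": [0,0,0],"fingers": 1},
    {"dp": [0,0,-0.4],"angular": [0,0,0],"fingers": 1}
  ]
}}

```text
time: 18.75
tool_pos: [553.1, 146.0, 183.6]
tcp_rot: [-180.0, -0.1, 173.4]
ft_force: [-0.2, 0.3, 0.2]
finger_gap: 0.1
grip_force: 0.0
```

```bash
python3 look.py p6
```

```text
[553.1 146.  183.6] [-180.    -0.1  173.4] [-0.2  0.3  0.2]
phot 34.73035425998557 7.34064687845687
```

View pics/p6.png

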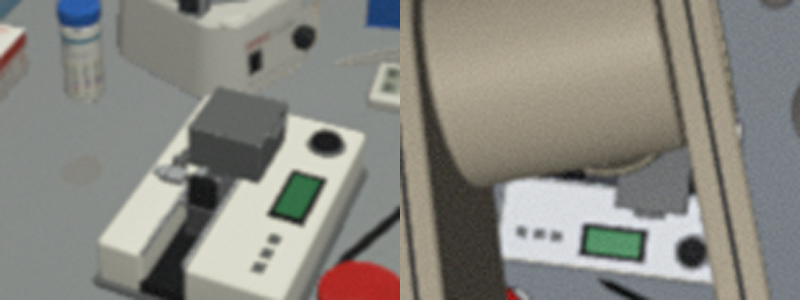

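The cover has fallen over and looks shut, or nearly so. I'll move above the key and then check.

>>> {"op": "step_arm", "data": {
  "targets": [
    {"dp": [0.06,-0.03,0],"angular": [0,0,0],"fingers": 1},
    {"dp": [0.12,-0.06,0],"angular": [0,0,0],"fingers": 1},
    {"dp": [0.18,-0.09,0],"angular": [0,0,0],"fingers": 1},
    {"dp": [0.25,-0.12,0],"angular": [0,0,0],"fingers": 1},
    {"dp": [0.32,-0.15,0],"angular": [0,0,0],"fingers": 1},
    {"dp": [0.38,-0.18,0],"angular": [0,0,0],"fingers": 1},
    {"dp": [0.44,-0.21,0.1],"angular": [0,0,0],"fingers": 1},
    {"dp": [0.49,-0.235,0.2],"angular": [0,0,0],"fingers": 1}
  ]
}}

```text
time: 19.85
tool_pos: [450.0, 110.3, 144.2]
tcp_rot: [180.0, 0.1, 173.4]
ft_force: [0.3, 0.1, -1.1]
finger_gap: -0.3
grip_force: 0.0
```

>>> {"op": "step_arm", "data": {
  "targets": [
    {"dp": [0,0,0.05],"angular": [0,0,0],"fingers": 1},
    {"dp": [0,0,0.1],"angular": [0,0,0],"fingers": 1},
    {"dp": [0,0,0.15],"angular": [0,0,0],"fingers": 1},
    {"dp": [0,0,0.2],"angular": [0,0,0],"fingers": 1},
    {"dp": [0,0,0.25],"angular": [0,0,0],"fingers": 1},
    {"dp": [0,0,0.3],"angular": [0,0,0],"fingers": 1},
    {"dp": [0,0,0.34],"angular": [0,0,0],"fingers": 1},
    {"dp": [0,0,0.34],"angular": [0,0,0],"fingers": 1}
  ]
}}

```text
time: 20.85
tool_pos: [450.1, 110.6, 75.4]
tcp_rot: [-180.0, -0.1, 173.4]
ft_force: [-0.6, -0.2, -0.4]
finger_gap: -0.1
grip_force: 0.0
```

```bash
python3 look.py p7; python3 - <<'E'
from h import *
q=np.load('q.npy')
for n in('side','top'):
    print(n,[(np.round(x['at'],1),round(x['conf'],2)) for x in pinpoint(n,'cover_edge')[:2]],[proj(n,world([(34-66*np.cos(a)+33*np.sin(a),0,59+66*np.sin(a)+33*np.cos(a))],q)).round(1) for a in(0,.1,.2)])
E
```

```text
[450.1 110.6  75.4] [-180.    -0.1  173.4] [-0.6 -0.2 -0.4]
phot -63.51921830603323 -39.61528926910474
side [(array([303.1, 217.9]), 0.9)] [array([[304.4, 214.5]]), array([[302.9, 211.7]]), array([[301.2, 209. ]])]
top [(array([239.3, 243.6]), 0.64)] [array([[239.3, 246.8]]), array([[239.3, 245.3]]), array([[239.3, 243.5]])]
```

View pics/p7.png

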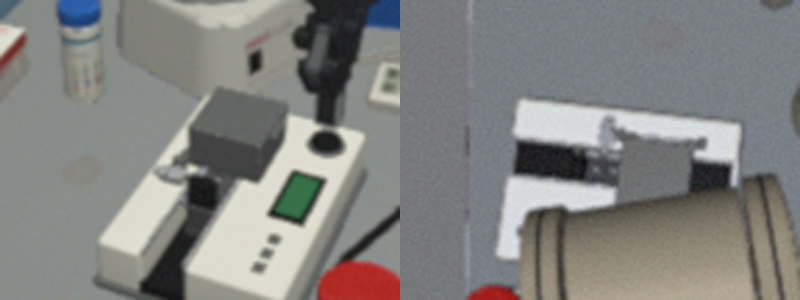

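The cover is flat on the deck and unchanged since the last picture. The fingertips are straight above the key. Press.

>>> {"op": "step_arm", "data": {
  "targets": [
    {"dp": [0,0,0.02],"angular": [0,0,0],"fingers": 1},
    {"dp": [0,0,0.04],"angular": [0,0,0],"fingers": 1},
    {"dp": [0,0,0.06],"angular": [0,0,0],"fingers": 1},
    {"dp": [0,0,0.07],"angular": [0,0,0],"fingers": 1},
    {"dp": [0,0,0.08],"angular": [0,0,0],"fingers": 1},
    {"dp": [0,0,0.09],"angular": [0,0,0],"fingers": 1},
    {"dp": [0,0,0.095],"angular": [0,0,0],"fingers": 1},
    {"dp": [0,0,0.095],"angular": [0,0,0],"fingers": 1}
  ]
}}

```text
time: 22.05
tool_pos: [450.7, 110.7, 57.4]
tcp_rot: [-180.0, -0.0, 173.4]
ft_force: [-2.0, 0.1, 4.1]
finger_gap: -0.3
grip_force: 1.5
```

>>> {"op": "step_arm", "data": {
  "targets": [
    {"dp": [0,0,0.004],"angular": [0,0,0],"fingers": 1},
    {"dp": [0,0,0.008],"angular": [0,0,0],"fingers": 1},
    {"dp": [0,0,0.012],"angular": [0,0,0],"fingers": 1},
    {"dp": [0,0,0.014],"angular": [0,0,0],"fingers": 1},
    {"dp": [0,0,0.014],"angular": [0,0,0],"fingers": 1},
    {"dp": [0,0,0.014],"angular": [0,0,0],"fingers": 1},
    {"dp": [0,0,0.014],"angular": [0,0,0],"fingers": 1},
    {"dp": [0,0,0.014],"angular": [0,0,0],"fingers": 1}
  ]
}}

```text
time: 23.05
tool_pos: [450.9, 110.7, 55.8]
tcp_rot: [-180.0, -0.0, 173.4]
ft_force: [-9.5, -1.3, 17.4]
finger_gap: -0.0
grip_force: 8.8
```

The force jumped to 17 N at z 56, so the key has bottomed. Release straight up and clear.

>>> {"op": "step_arm", "data": {
  "targets": [
    {"dp": [0,0,-0.02],"angular": [0,0,0],"fingers": 1},
    {"dp": [0,0,-0.05],"angular": [0,0,0],"fingers": 1},
    {"dp": [0,0,-0.12],"angular": [0,0,0],"fingers": 1},
    {"dp": [0,0,-0.22],"angular": [0,0,0],"fingers": 1},
    {"dp": [0,0,-0.34],"angular": [0,0,0],"fingers": 1},
    {"dp": [0,0,-0.46],"angular": [0,0,0],"fingers": 1},
    {"dp": [0,0,-0.5],"angular": [0,0,0],"fingers": 1},
    {"dp": [0,0,-0.5],"angular": [0,0,0],"fingers": 1}
  ]
}}

```text
time: 24.05
tool_pos: [451.2, 110.7, 155.0]
tcp_rot: [180.0, 0.1, 173.4]
ft_force: [-0.3, 0.2, -0.2]
finger_gap: 0.3
grip_force: 0.0
```

```bash
python3 look.py p8
```

```text
[451.2 110.7 155. ] [180.    0.1 173.4] [-0.3  0.2 -0.2]
phot -62.52375219656788 -39.37602488227254
```

View pics/p8.png

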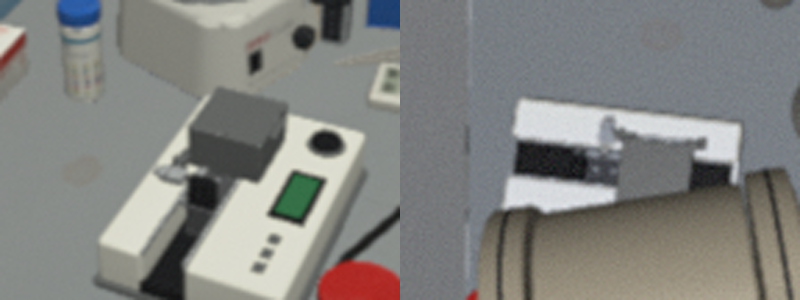

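The cover is shut, the carriage has not moved, the key is back up and the arm is clear, so I'm handing in.

```bash
python3 -c "
from bench import *
print(hand_in())"
```

```text
the job is handed in; nothing more can be done
None
```

The job is handed in at about 24 s: the stoppered cuvette is clicked into the 0.055 notch in the beam, the cover is shut, and the read key was pressed fully down and released; the hand-in returned no verdict.

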